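Release a cured glue-up from a ratchet clamp

ROBOT

A 6-joint arm with a two-finger parallel gripper is mounted at the origin on the work surface. World frame = base frame: x ahead of the robot, y to its left, z up, the work surface at z = 0. Lengths are in m, angles in degrees, forces in N, time in s.
With the tool pointing down it reaches from about 0.375 to 0.9 m from the base axis. Payload 3.1 kg.
Tool frame: the origin (TCP) lies at the very end of the fingers, on their centre line; the grasp point (between the pads) lies 19 mm behind it; x points along the fingers, z is the direction in which the jaws open and shut, and the axes are right-handed (so a half turn about x gives the same grasp; the last joint's range is limited). The gripper opens to 87 mm and grips with 3 to 60 N. Pads are 19 mm wide; open, the fingers measure 117 mm over their backs; the gripper's body (75 mm by 190 mm) begins 51 mm behind the grasp point.
Start: joints at [59.502, 30.224, 82.088, -0, 67.689, -10.227], TCP at [0.216, 0.586, 0.223] pointing down, gripper open.
Joint ranges: [-176.69, 176.69], [-43.24, 126.21], [12.49, 139.97], [-82, 262], [0, 151.66], [-163.58, 163.58]. Speed limits (degrees/s): [159.86, 159.86, 180, 180, 180, 180].

INTERFACE

Orientations are given as a 3x3 rotation matrix whose columns are the frame's x, y, z axes.
In Python, from rig import bot gives the robot as it stands.
- The arm moves only by the tool send_rows, never from a script. Its arguments are lists of equal length, an entry for each row: "fingers": the opening, from 0 (shut) to 1 (fully open); "dp": the shift along the world's x, y, z in mm, a list of three; "turn": the turn, a rotation vector about the world's x, y, z in rad, a list of three. In form: {"fingers": [fingers, ...], "dp": [[tx, ty, tz], ...], "turn": [[rx, ry, rz], ...]}. A call has 1 to 10 rows; each row is the pose to reach, as a shift and turn from the pose measured when the call began; what a row does not reach only later rows make up. A row lasts 1/12 s, in which the tool goes at most 41.7 mm and 7.16 degrees, less where a joint would pass 70% of its speed; a pose out of reach is approached as far as the arm can. A call with a gripper value outside its range is refused whole. The fingers move at their own pace and stop on an object; the grip force is fixed at half the most. Time passes only in rows, so rows that repeat a pose let the fingers close. It gives the time, the measured TCP pose, the force and the opening at its end, in the units of the state.
- bot.read_state(): the state, without advancing time (a new reading comes with each control period).
- bot.capture(name): name is "side" or "top"; returns a dict with "img" (420x560x3 uint8, blue, green, red), "z_map" (420x560 float32, m along the optical axis (not along the pixel's ray), 0 where there is no reading), "mtx" (3x3 intrinsics, pixels), "origin" and "orientation" of the camera in the world. Camera axes: x right, y up, looking along -z (the intrinsics and any distortion apply to the point x, -y, -z); pixel columns grow to the right and rows downward; lengths in m; the calibration is good to about 2 mm. A picture is of the moment at which its call begins.
- bot.hand_in(): hands the job in, once; it reports no verdict.
The state is a dict: "time_s": time; "joint_positions": joint angles; "qvel": joint speeds; "tau": joint torques, N m; "position": TCP position; "tcp_rot": TCP orientation; "force": force on the tool from outside, world axes, zero at the start; "moment": the same for the moment, N m; "opening": opening from 0.0 (shut) to 1.0 (fully open).
Only numpy, scipy, OpenCV 4.12 (cv2) and the standard library are available. Lean on these libraries where they do the work, as an engineer would, in place of code of your own. Each camera call takes 0.05 s, during which the arm holds its last target.

TASK

The mallet-head blank in the ratchet clamp has cured: push the pawl's thumb peg over to work the pawl off the loaded ratchet wheel without straining it, and as soon as it gives way ease off to a light push, not leaning on its stop, that holds it off until the sliding jaw has run fully back. Then lift the freed blank out and set it down gently, standing upright, in the free half of the tray beside the finished one. Do not drag the blank out while it is still gripped, and leave everything else on the bench where it is.

Things in the scene. Friction and masses are not known exactly. Their poses are not given: they have to be found in the camera images.
- clamp: grey iron ratchet clamp bolted to the bench: bed 300 mm long (its y) x 110 wide (x) x 14 thick; origin under the bed's centre, z up. Fixed jaw's rubber face at y = +120 mm; both jaws 100 mm wide, tops 64 mm above the bench. Gear housing (44 mm high) fills y = -22 to -145. A spring inside draws the sliding jaw back to -y through a rack; only pawl and wheel hold it
- wheel_axis (a point): centre of the flat ratchet wheel on the housing, at the height of its top, 54 mm above the bench: 80 mm across, 18 teeth 7 mm deep, with a slim drive hub up to 74 mm. Geared to the sliding jaw (4 mm of jaw per tooth)
- pawl: dark steel pawl, a flat two-armed lever (46 to 53 mm above the bench) swinging level on an upright bolt; origin on the bolt's axis at the pawl's underside, x = -37, y = -108 mm of the clamp; axes as the clamp's when engaged. Nose points to +y into the wheel's -x side; the tail with the peg to -y. Counter-clockwise from above lifts the nose out. Let go too soon, it drops into the next tooth
- peg (a point): top centre of the steel thumb peg on the pawl's tail: 10 mm thick, 53 to 83 mm above the bench, at x = -41, y = -154 mm of the clamp, free all round. Push it to the clamp's +x: 5 N to start, 10 to 18 N under the jaw's load; after 7 mm the nose clears, force drops to the spring's 6 N and the jaw starts; stop at 7.5 mm, then 17 N per mm. Over 24 N strains it; over 10 N in the hold is leaning
- jaw (a joint): how far the sliding jaw has backed off along the clamp's -y, in m: 0 as found, gripping the block; 0.024 fully back. With the pawl held clear it creeps back in about 3 s; its rubber facing first springs out by about 3.5 mm, so the block is free only beyond about 0.005
- block: the glued-up mallet-head blank held in the clamp: three laminations of wood, light-dark-light, 45 (its x) x 54 (its y, across the jaws) x 80 mm high, about 140 g, standing on the bed; origin at the centre of its underside, z up; its axes lie as the clamp's. Its x sides are free to be gripped above the guide rods (32 mm above the bench)
- tray: shallow open plywood tray fixed on the bench, 150 (its x) x 230 (its y) x 32 mm high, walls and floor 6 mm; origin at its underside centre. One finished blank already stands in its +y half
- space (a point): centre of the free half of the tray's floor, 52 mm to the tray's -y of its centre, 6 mm above the bench
- sister: a finished blank like the one in the clamp, standing in the tray's +y half; origin at the centre of its underside; leave it
- tkey: steel T-handle key of the clamp, lying on the far side of it, 126 mm long, bar 90 mm, 16 mm high; origin under its shaft; leave it
- chisel: wood-handled chisel, 228 mm, lying at the back; origin under its middle; leave it
- glue: white glue bottle, 62 mm across, 170 mm high, at the back; origin under its centre; leave it
- tape: black tape measure, 72 x 40 x 62 mm high, at the back left; origin under its centre; leave it
- wax: flat steel wax tin, 84 mm across, 48 mm high, at the back right; origin under its centre; leave it
- driver: wood-handled screwdriver, 200 mm long, 26 mm high, lying before the tray on the robot's side; origin under its middle; leave it
- sander: cork sanding block 65 x 110 x 32 mm high, lying before the clamp on the robot's side; origin under its centre; leave it
Not all that is in view belongs to the job. Leave any green or red look-alike of the block alone.

How it is judged:
By the outcome, as a careful person would: the job done as asked, in the order asked, and still so for the second after the job is handed in, with the robot touching nothing.
It also fails if it takes over 70 s, if anything falls off the work surface, if the arm or the gripper's body presses on something with over 40 N, if the wrist force passes 120 N, or if a joint passes its speed limit or range.

## Working session

There is one attempt and no reset: what is moved stays moved. The work goes in short steps, Python scripts to look and compute and a tool call to move; the robot and the scene stay as the last step left them, time stands still between calls to the robot, and variables do not carry over. Pictures are saved under pics/ and viewed, and the job is handed in when it is done.

Besides the shell and the picture viewer there is one more tool, called after "Emit:" by a JSON object that holds its "op" and its "data". send_rows: Moves the arm, as the interface text tells. Its arguments: {"type":"object","properties":{"fingers":{"type":"array","items":{"type":"number"}},"dp":{"type":"array","items":{"type":"array","items":{"type":"number"}}},"turn":{"type":"array","items":{"type":"array","items":{"type":"number"}}}},"required":["fingers","dp","turn"]}

```bash
ls; mkdir -p pics; python3 - <<'E'
from rig import bot
import cv2,pickle
s=bot.read_state();print(s)
for n in("side","top"):
    c=bot.capture(n);cv2.imwrite(f"pics/{n}0.png",c["img"]);pickle.dump(c,open(f"{n}0.pkl","wb"))
    print(n,c["mtx"],c["origin"],c["orientation"],[k for k in c])
E
```

```text
pics
{'time_s': 0.0, 'joint_positions': array([ 5.95034012e+01,  3.02784020e+01,  8.21565814e+01, -1.02257939e-03,
        6.76886232e+01, -1.02284166e+01]), 'qvel': array([ 0.0927784 ,  0.18222728, -0.00709144, -0.10109359, -0.0371513 ,
       -0.01107011]), 'tau': array([-3.42121184e-04, -4.40042710e+01, -1.76586270e+01,  6.32057455e-02,
        5.82701562e-02, -1.84221763e-04]), 'position': array([0.21612012, 0.58566375, 0.2215766 ]), 'tcp_rot': array([[-1.08059551e-03, -9.38083607e-01,  3.46407243e-01],
       [-1.86727144e-03,  3.46408735e-01,  9.38081820e-01],
       [-9.99997673e-01,  3.66850654e-04, -2.12598446e-03]]), 'force': array([ 5.74647120e-01, -2.75571117e-01, -6.28333026e-05]), 'moment': array([ 0.0199476 ,  0.01301573, -0.00866483]), 'opening': 0.9947389994913463}
side [[451.25891908   0.         280.26566848]
 [  0.         451.25891908 202.98923097]
 [  0.           0.           1.        ]] [ 0.45518696 -0.88968259  0.87112649] [[ 9.86611967e-01  1.10069187e-01 -1.20339519e-01]
 [-1.63085160e-01  6.66956047e-01 -7.27030166e-01]
 [ 2.37550883e-04  7.36922252e-01  6.75977469e-01]] ['img', 'z_map', 'mtx', 'origin', 'orientation']
top [[492.57716179   0.         281.37951839]
 [  0.         492.57716179 212.05494599]
 [  0.           0.           1.        ]] [ 0.3709737  -0.02311364  1.39992117] [[ 0.01283261  0.98139494 -0.19157059]
 [-0.99978189  0.01575022  0.01371492]
 [ 0.01647703  0.19135281  0.98138301]] ['img', 'z_map', 'mtx', 'origin', 'orientation']
```

View pics/side0.png

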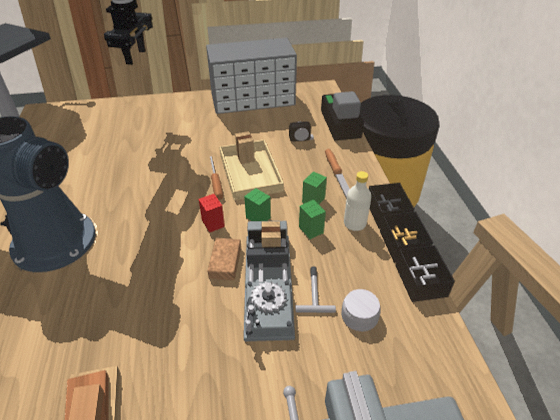

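View pics/top0.png

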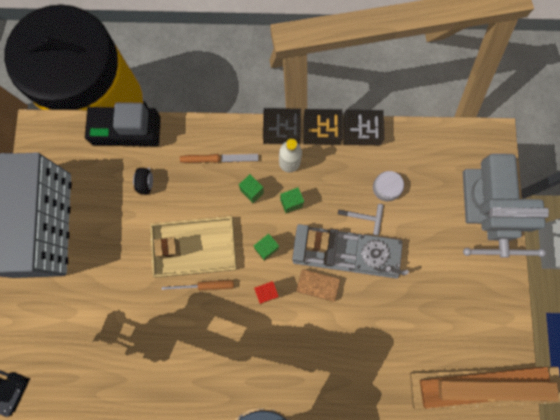

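Side view: the clamp runs (267,230)–(270,335), with the wheel near (268,297), the peg near (251,315) and the clamped blank near (270,233). The tray is at (250,170), with the sister at (245,147). Top view: the clamp is at (348,250), the blank at (318,242), the wheel at (376,254) and the tray at (194,246).

Things that could be taken for the block:
- Clamped laminated blank, top (318,242): this is my choice, because it is wood, light-dark-light, and held between the jaws.
- Sister blank in the tray, top (168,246).
- Green cubes, top (251,188), (291,200) and (266,247).
- Red cube, top (266,292).
- Cork sander, top (318,285).

Next I'll check close crops.

```bash
cat > h.py <<'E'
import numpy as np,pickle,cv2
def load(n): return pickle.load(open(n+".pkl","rb"))
def ray(c,u,v):
    K=c["mtx"];d=np.array([(u-K[0,2])/K[0,0],-(v-K[1,2])/K[1,1],-1.]);return np.array(c["orientation"])@d
def plane(c,u,v,z):
    d=ray(c,u,v);o=np.array(c["origin"]);return o+d*(z-o[2])/d[2]
def proj(c,p):
    q=np.array(c["orientation"]).T@(np.array(p)-c["origin"]);K=c["mtx"]
    return np.array([K[0,2]+K[0,0]*q[0]/-q[2],K[1,2]-K[1,1]*q[1]/-q[2]])
def cloud(c):
    h,w=c["z_map"].shape;u,v=np.meshgrid(np.arange(w),np.arange(h));K=c["mtx"];z=c["z_map"]
    P=np.stack([(u-K[0,2])/K[0,0]*z,-(v-K[1,2])/K[1,1]*z,-z],-1)
    return P@np.array(c["orientation"]).T+c["origin"]
def crop(c,x0,y0,x1,y1,s,fn):
    cv2.imwrite(fn,cv2.resize(c["img"][y0:y1,x0:x1],None,fx=s,fy=s,interpolation=cv2.INTER_CUBIC))
E
python3 - <<'E'
from h import *
t=load("top0");s=load("side0")
crop(t,285,215,415,285,6,"pics/ct.png");crop(s,225,215,325,345,4.5,"pics/cs.png")
crop(t,140,205,250,295,6,"pics/ct2.png")
P=cloud(t)
np.set_printoptions(precision=4,suppress=True)
for u,v in[(318,242),(376,254),(194,246),(168,246),(318,285),(291,155),(300,330)]:print(u,v,P[v,u])
E
```

```text
318 242 [ 0.546  -0.1403  0.0937]
376 254 [ 0.5185 -0.2997  0.072 ]
194 246 [0.5414 0.2045 0.003 ]
168 246 [0.5304 0.2606 0.0846]
318 285 [ 0.4351 -0.146   0.0286]
291 155 [ 0.7756 -0.0647  0.13  ]
300 330 [ 0.3122 -0.0988 -0.0047]
```

View pics/ct.png

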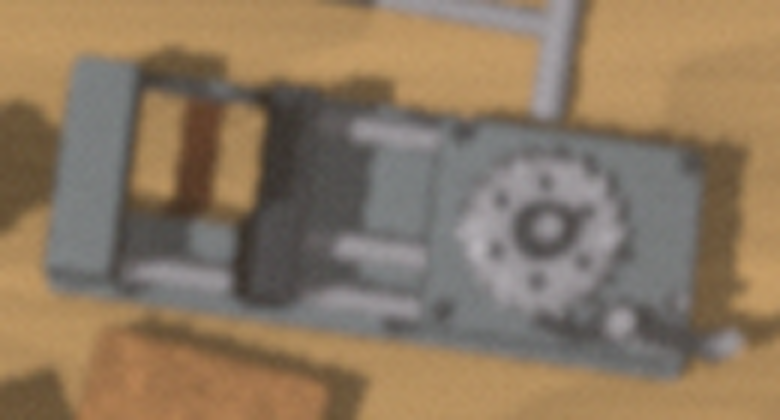

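View pics/cs.png

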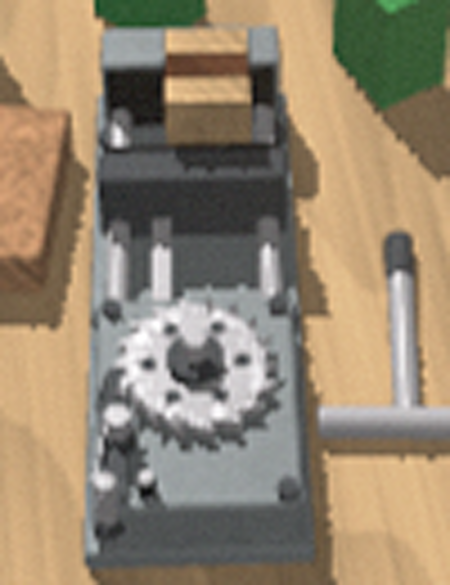

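View pics/ct2.png

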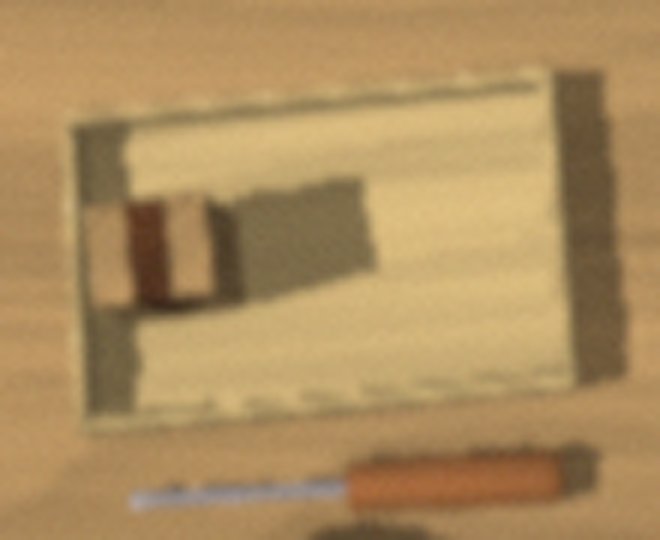

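```bash
python3 - <<'E'
from h import *
np.set_printoptions(precision=4,suppress=True)
t=load("top0");s=load("side0")
T=lambda x,y,z:plane(t,(x+.5)/6-.5+285,(y+.5)/6-.5+215,z)
S=lambda x,y,z:plane(s,(x+.5)/4.5-.5+225,(y+.5)/4.5-.5+215,z)
for n,a in dict(peg=(720,343,.083),hub=(546,228,.074),bolt=(621,322,.06),jawA=(78,58,.064),jawB=(138,65,.064),blkTL=(148,92,.094),blkTR=(270,103,.094),blkBR=(250,218,.094),blkBL=(131,208,.094),hTR=(703,152,.044)).items():print("top",n,T(*a))
for n,a in dict(peg=(105,482,.083),hub=(196,357,.074),bolt=(118,415,.06),jawL=(103,30,.064),jawR=(277,30,.064),sjR=(292,180,.064),sjL=(103,180,.064),hBL=(92,510,.044),hBR=(308,510,.044),bTL=(166,28,.094),bTR=(249,28,.094),bBR=(251,105,.094),bBL=(166,103,.094)).items():print("side",n,S(*a))
# triangulate peg & hub
def tri(a,b):
    oa,ob=np.array(t["origin"]),np.array(s["origin"])
    da=ray(t,(a[0]+.5)/6-.5+285,(a[1]+.5)/6-.5+215);db=ray(s,(b[0]+.5)/4.5-.5+225,(b[1]+.5)/4.5-.5+215)
    k=np.linalg.lstsq(np.stack([da,-db],1),ob-oa,rcond=None)[0]
    return (oa+da*k[0]+ob+db*k[1])/2,np.linalg.norm(oa+da*k[0]-ob-db*k[1])
print(tri((720,343),(105,482)),tri((546,228),(196,357)),tri((621,322),(118,415)))
# depth points: clamp housing top plane fit outline
P=cloud(t);Q=cloud(s)
for nm,C in(("t",P),("s",Q)):
    m=(C[...,0]>.4)&(C[...,0]<.62)&(C[...,1]>-.4)&(C[...,1]<-.05)
    for lo,hi,l in((.035,.05,"h"),(.058,.070,"j"),(.086,.1,"b")):
        k=m&(C[...,2]>lo)&(C[...,2]<hi);pts=C[k][:,:2].astype(np.float32)
        print(nm,l,len(pts),cv2.minAreaRect(pts),np.median(C[k][:,2]))
E
```

```text
top peg [ 0.4708 -0.3728  0.083 ]
top hub [ 0.5221 -0.2982  0.074 ]
top bolt [ 0.4814 -0.3342  0.06  ]
top jawA [ 0.5983 -0.0868  0.064 ]
top jawB [ 0.5955 -0.1144  0.064 ]
top blkTL [ 0.5782 -0.1168  0.094 ]
top blkTR [ 0.5741 -0.1715  0.094 ]
top blkBR [ 0.5223 -0.1623  0.094 ]
top blkBL [ 0.526  -0.1094  0.094 ]
top hTR [ 0.562  -0.3784  0.044 ]
side peg [ 0.474  -0.3794  0.083 ]
side hub [ 0.5245 -0.3125  0.074 ]
side bolt [ 0.4846 -0.3293  0.06  ]
side jawL [ 0.5058 -0.0757  0.064 ]
side jawR [ 0.6024 -0.0917  0.064 ]
side sjR [ 0.591  -0.2024  0.064 ]
side sjL [ 0.4935 -0.1863  0.064 ]
side hBL [ 0.4673 -0.368   0.044 ]
side hBR [ 0.5659 -0.3843  0.044 ]
side bTL [ 0.5378 -0.11    0.094 ]
side bTR [ 0.5822 -0.1173  0.094 ]
side bBR [ 0.574  -0.1738  0.094 ]
side bBL [ 0.5304 -0.1651  0.094 ]
(array([ 0.4728, -0.3748,  0.0756]), np.float64(0.0027590905438266548)) (array([ 0.5249, -0.3014,  0.0585]), np.float64(0.0019973729591124213)) (array([ 0.4827, -0.333 ,  0.0651]), np.float64(0.0034232301865222098))
t h 1074 ((0.4946737587451935, -0.2276519238948822), (0.3049471974372864, 0.18063201010227203), 89.1632080078125) 0.04294035034870358
t j 817 ((0.5307400822639465, -0.23145373165607452), (0.3068828582763672, 0.09980230778455734), 82.67947387695312) 0.062305824846038194
t b 339 ((0.5520250797271729, -0.13981573283672333), (0.05413229018449783, 0.04567800834774971), 83.01226806640625) 0.09276205200178267
s h 1513 ((0.4883919656276703, -0.2420525848865509), (0.2866511046886444, 0.18864008784294128), 83.31248474121094) 0.04359861552741895
s j 785 ((0.535641610622406, -0.23341397941112518), (0.3117298185825348, 0.09795434027910233), 83.00691223144531) 0.06295823766852637
s b 340 ((0.5566982626914978, -0.14006540179252625), (0.056996725499629974, 0.04337503761053085), 82.04915618896484) 0.0934216317788451
```

Emit:
{"op": "send_rows", "data": {"fingers": [0,0,0,0,0,0,0,0,0,0], "dp": [[240,-300,20],[240,-300,20],[240,-300,20],[240,-300,20],[240,-300,20],[240,-300,20],[240,-300,20],[240,-300,20],[240,-300,20],[240,-300,20]], "turn": [[0,0,0.03],[0,0,0.06],[0,0,0.09],[0,0,0.12],[0,0,0.15],[0,0,0.18],[0,0,0.2],[0,0,0.22],[0,0,0.227],[0,0,0.227]]}}

```text
time_s: 0.93
position: [0.4602, 0.2814, 0.2418]
tcp_rot: [[0.002, -0.991, 0.131], [-0.004, 0.131, 0.991], [-1.0, -0.003, -0.003]]
force: [0.0, 0.4, -0.4]
opening: 0.322
```

Emit:
{"op": "send_rows", "data": {"fingers": [0,0,0,0,0,0,0,0,0,0], "dp": [[-12,-380,-20],[-12,-380,-20],[-12,-380,-20],[-12,-380,-20],[-12,-380,-20],[-12,-380,-20],[-12,-380,-20],[-12,-380,-20],[-12,-380,-20],[-12,-380,-20]], "turn": [[0,0,0],[0,0,0],[0,0,0],[0,0,0],[0,0,0],[0,0,0],[0,0,0],[0,0,0],[0,0,0],[0,0,0]]}}

```text
time_s: 1.77
position: [0.4489, -0.1038, 0.2217]
tcp_rot: [[0.004, -0.991, 0.136], [-0.006, 0.136, 0.991], [-1.0, -0.004, -0.006]]
force: [-0.2, -0.1, -0.3]
opening: 0.001
```

Emit:
{"op": "send_rows", "data": {"fingers": [0,0,0,0,0,0,0,0,0,0], "dp": [[-15,-277,-70],[-15,-277,-70],[-15,-277,-70],[-15,-277,-70],[-15,-277,-70],[-15,-277,-70],[-15,-277,-70],[-15,-277,-70],[-15,-277,-70],[-15,-277,-70]], "turn": [[0,0,0],[0,0,0],[0,0,0],[0,0,0],[0,0,0],[0,0,0],[0,0,0],[0,0,0],[0,0,0],[0,0,0]]}}

```text
time_s: 2.6
position: [0.4336, -0.3794, 0.151]
tcp_rot: [[0.002, -0.991, 0.136], [-0.004, 0.136, 0.991], [-1.0, -0.003, -0.003]]
force: [-0.5, 0.9, -0.3]
opening: 0.008
```

Now down to z≈0.065, well clear of the peg, then look.

Emit:
{"op": "send_rows", "data": {"fingers": [0,0,0,0,0], "dp": [[0,0,-30],[0,0,-60],[0,0,-86],[0,0,-86],[0,0,-86]], "turn": [[0,0,0],[0,0,0],[0,0,0],[0,0,0],[0,0,0]]}}

```text
time_s: 3.02
position: [0.4334, -0.3767, 0.0646]
tcp_rot: [[0.0, -0.991, 0.134], [-0.001, 0.134, 0.991], [-1.0, -0.0, -0.001]]
force: [-0.1, -0.6, -0.2]
opening: 0.009
```

```bash
python3 - <<'E'
from rig import bot
from h import *
np.set_printoptions(precision=4,suppress=True)
for n in("side","top"):
    c=bot.capture(n);pickle.dump(c,open(f"{n}1.pkl","wb"))
    print(n)
s=bot.read_state();print(s["time_s"],s["position"],s["force"])
a,b=load("side1"),load("top1")
print(proj(a,s["position"]),proj(b,s["position"]))
crop(a,190,255,310,345,6,"pics/cs1.png");crop(b,340,215,440,300,7,"pics/ct1.png")
E
```

```text
side
top
3.1167 [ 0.4347 -0.3791  0.0667] [ 0.7645 -0.8797 -0.1022]
[229.0003 328.8834] [405.793  285.7044]
```

View pics/cs1.png

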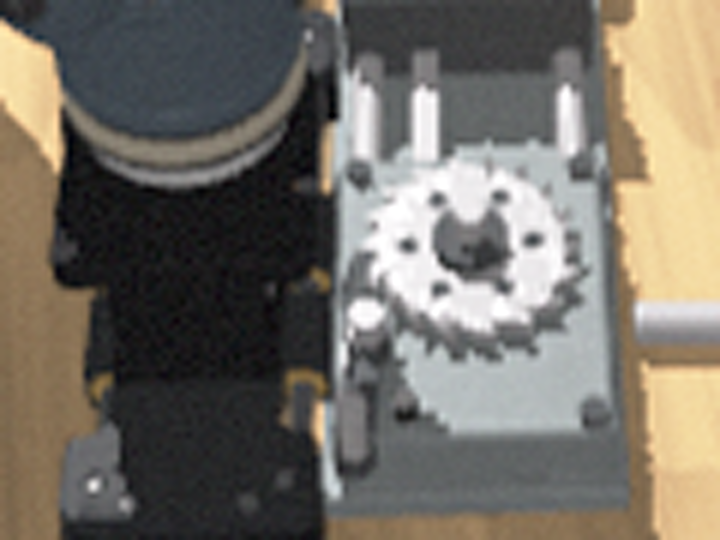

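View pics/ct1.png

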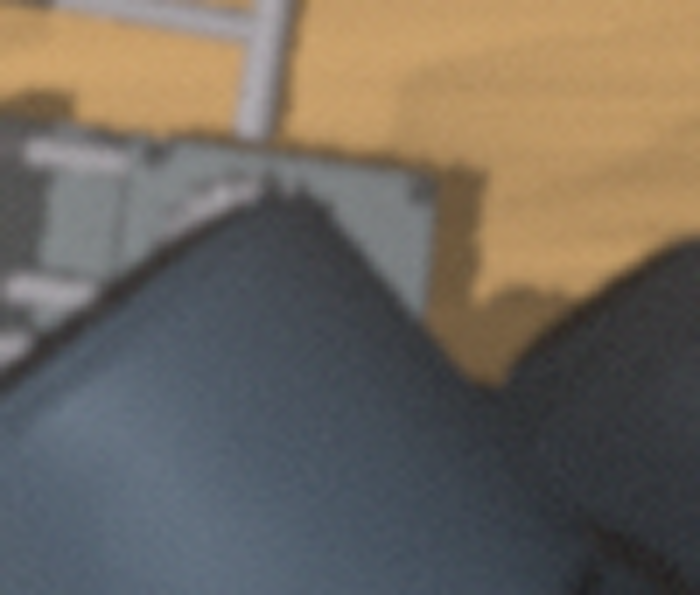

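The side view shows the gripper body left of the clamp, with the peg free at about crop (355,410). The top view is hidden by the arm. I need to know how noisy the pose and force readings are.

```bash
python3 - <<'E'
from rig import bot
from h import *
np.set_printoptions(precision=5,suppress=True)
for i in range(8):
    bot.capture("side");s=bot.read_state();print(s["time_s"],s["position"],s["force"],s["joint_positions"][:3])
E
```

```text
3.1667 [ 0.43484 -0.37973  0.06705] [ 0.17761  0.39406 -0.69565] [-52.20264  38.98159  96.34731]
3.2167 [ 0.43476 -0.37997  0.06711] [0.18341 0.43526 0.07332] [-52.2227   38.97725  96.34387]
3.2667 [ 0.43461 -0.38007  0.067  ] [-0.57331 -0.28283 -0.21556] [-52.24071  38.9869   96.34749]
3.3167 [ 0.43442 -0.38004  0.06679] [ 0.87694 -0.37355  0.51096] [-52.25368  39.00416  96.35941]
3.3667 [ 0.43423 -0.37993  0.06648] [ 0.19683  0.29557 -0.56397] [-52.26357  39.03028  96.37295]
3.4167 [ 0.43405 -0.37989  0.06622] [-0.23241  0.23763 -0.86374] [-52.27462  39.054    96.38189]
3.4667 [ 0.43389 -0.37977  0.06591] [-0.2264  -0.35991 -0.8975 ] [-52.28051  39.08171  96.39214]
3.5167 [ 0.43377 -0.37968  0.06566] [-0.22329 -0.2166  -0.0579 ] [-52.28347  39.104    96.40031]
```

Emit:
{"op": "send_rows", "data": {"fingers": [0,0,0,0,0,0], "dp": [[4,-0.5,-2],[8,-1,-4],[12,-1.5,-4],[14,-1.8,-4],[14,-1.8,-4],[14,-1.8,-4]], "turn": [[0,0,0],[0,0,0],[0,0,0],[0,0,0],[0,0,0],[0,0,0]]}}

```text
time_s: 4.02
position: [0.448, -0.3814, 0.0615]
tcp_rot: [[0.003, -0.991, 0.136], [-0.005, 0.136, 0.991], [-1.0, -0.003, -0.004]]
force: [-0.0, 0.4, 0.3]
opening: 0.001
```

```bash
python3 - <<'E'
from rig import bot
from h import *
c=bot.capture("side");s=bot.read_state();print(s["time_s"],s["position"],s["force"])
crop(c,210,275,310,345,7,"pics/cs2.png")
E
```

```text
4.0667 [ 0.44777607 -0.38133809  0.06152845] [-0.2834302   0.42931005 -0.53738684]
```

View pics/cs2.png

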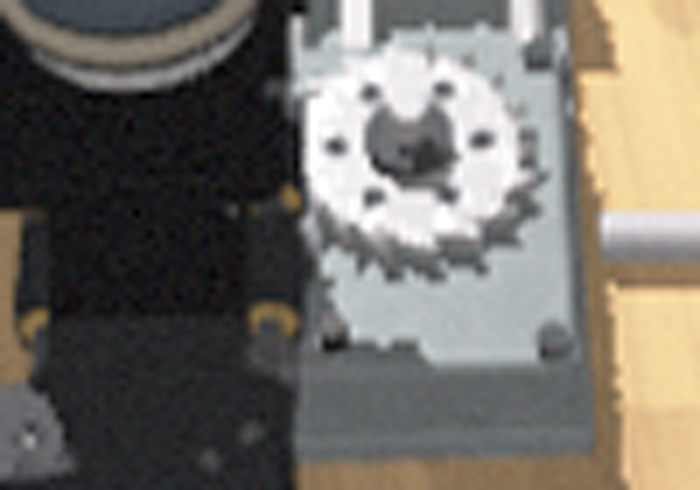

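Emit:
{"op": "send_rows", "data": {"fingers": [0,0,0,0,0,0], "dp": [[1,-0.1,0],[2,-0.2,0],[3,-0.3,0],[4,-0.5,0],[5,-0.6,0],[5,-0.6,0]], "turn": [[0,0,0],[0,0,0],[0,0,0],[0,0,0],[0,0,0],[0,0,0]]}}

```text
time_s: 4.57
position: [0.453, -0.382, 0.0616]
tcp_rot: [[0.003, -0.991, 0.136], [-0.005, 0.136, 0.991], [-1.0, -0.004, -0.004]]
force: [0.2, -0.9, 0.3]
opening: 0.003
```

Emit:
{"op": "send_rows", "data": {"fingers": [0,0,0,0], "dp": [[1,-0.1,0],[2,-0.2,0],[3,-0.3,0],[3,-0.3,0]], "turn": [[0,0,0],[0,0,0],[0,0,0],[0,0,0]]}}

```text
time_s: 4.9
position: [0.4562, -0.3824, 0.0616]
tcp_rot: [[0.003, -0.991, 0.136], [-0.005, 0.136, 0.991], [-1.0, -0.004, -0.004]]
force: [-0.5, 0.3, 0.7]
opening: 0.007
```

Emit:
{"op": "send_rows", "data": {"fingers": [0,0,0,0], "dp": [[1,-0.1,0],[2,-0.2,0],[2,-0.2,0],[2,-0.2,0]], "turn": [[0,0,0],[0,0,0],[0,0,0],[0,0,0]]}}

```text
time_s: 5.23
position: [0.4566, -0.3824, 0.0615]
tcp_rot: [[-0.0, -0.991, 0.135], [-0.004, 0.135, 0.991], [-1.0, -0.0, -0.004]]
force: [-5.3, -1.0, 1.8]
opening: 0.006
```

```bash
python3 - <<'E'
from rig import bot
from h import *
np.set_printoptions(precision=5,suppress=True)
for i in range(5):
    bot.capture("side");s=bot.read_state();print(s["time_s"],s["position"],s["force"],s["moment"])
E
```

```text
5.2833 [ 0.45665 -0.38236  0.06151] [-4.67654 -0.4746   1.43506] [-0.14069  0.80654  0.0382 ]
5.3333 [ 0.45665 -0.38236  0.06153] [-5.79024 -0.90139  1.74406] [-0.05129  0.84281  0.06652]
5.3833 [ 0.45665 -0.38236  0.06152] [-5.09359 -1.55053  1.86427] [-0.05632  0.83099  0.04316]
5.4333 [ 0.45666 -0.38236  0.06151] [-4.77863 -1.3508   2.26232] [-0.07513  0.8734   0.03565]
5.4833 [ 0.45667 -0.38237  0.06152] [-5.36985 -1.84437  2.73553] [-0.11326  0.80358 -0.00469]
```

Emit:
{"op": "send_rows", "data": {"fingers": [0,0,0,0], "dp": [[2,-0.3,0],[2.5,-0.3,0],[3,-0.4,0],[3,-0.4,0]], "turn": [[0,0,0],[0,0,0],[0,0,0],[0,0,0]]}}

```text
time_s: 5.82
position: [0.4569, -0.3824, 0.0615]
tcp_rot: [[-0.005, -0.991, 0.134], [-0.002, 0.134, 0.991], [-1.0, 0.005, -0.003]]
force: [-8.2, -1.6, 4.6]
opening: 0.005
```

Emit:
{"op": "send_rows", "data": {"fingers": [0,0,0,0], "dp": [[3,-0.4,0.3],[3.5,-0.4,0.5],[4,-0.5,0.5],[4,-0.5,0.5]], "turn": [[0,0,0],[0,0,0],[0,0,0],[0,0,0]]}}

```text
time_s: 6.15
position: [0.4571, -0.3824, 0.0616]
tcp_rot: [[-0.013, -0.991, 0.132], [0.001, 0.132, 0.991], [-1.0, 0.013, -0.001]]
force: [-9.6, -3.0, 2.7]
opening: 0.01
```

Emit:
{"op": "send_rows", "data": {"fingers": [0,0,0,0], "dp": [[3.6,-0.5,0.3],[4,-0.5,0.3],[4,-0.5,0.3],[4,-0.5,0.3]], "turn": [[0,-0.006,0],[0,-0.013,0],[0,-0.013,0],[0,-0.013,0]]}}

```text
time_s: 6.48
position: [0.4571, -0.3823, 0.0615]
tcp_rot: [[-0.008, -0.991, 0.13], [0.003, 0.13, 0.991], [-1.0, 0.008, 0.002]]
force: [-10.8, -1.7, 3.8]
opening: 0.003
```

Emit:
{"op": "send_rows", "data": {"fingers": [0,0,0,0], "dp": [[4,-0.5,0],[4.5,-0.6,0],[4.8,-0.6,0],[4.8,-0.6,0]], "turn": [[0,-0.009,0],[0,-0.01,0],[0,-0.01,0],[0,-0.01,0]]}}

```text
time_s: 6.82
position: [0.4574, -0.3824, 0.0614]
tcp_rot: [[-0.007, -0.992, 0.128], [0.006, 0.128, 0.992], [-1.0, 0.007, 0.005]]
force: [-12.8, -2.2, 4.9]
opening: 0.003
```

Emit:
{"op": "send_rows", "data": {"fingers": [0,0,0,0], "dp": [[4.6,-0.6,1],[5,-0.6,1],[5.2,-0.6,1],[5.2,-0.6,1]], "turn": [[0,-0.008,-0.003],[0,-0.008,-0.005],[0,-0.008,-0.005],[0,-0.008,-0.005]]}}

```text
time_s: 7.15
position: [0.4574, -0.3822, 0.0616]
tcp_rot: [[-0.009, -0.991, 0.131], [0.009, 0.131, 0.991], [-1.0, 0.01, 0.008]]
force: [-14.2, -2.8, 3.3]
opening: 0.002
```

Emit:
{"op": "send_rows", "data": {"fingers": [0,0,0,0], "dp": [[5.2,-0.6,0.5],[5.5,-0.7,0.5],[5.5,-0.7,0.5],[5.5,-0.7,0.5]], "turn": [[-0.004,-0.008,0],[-0.008,-0.009,0],[-0.008,-0.009,0],[-0.008,-0.009,0]]}}

```text
time_s: 7.48
position: [0.4575, -0.3824, 0.0616]
tcp_rot: [[-0.01, -0.992, 0.128], [0.005, 0.128, 0.992], [-1.0, 0.011, 0.003]]
force: [-14.4, -3.0, 4.3]
opening: 0.002
```

Emit:
{"op": "send_rows", "data": {"fingers": [0,0,0,0], "dp": [[5.3,-0.7,0.5],[5.8,-0.7,0.5],[6.2,-0.8,0.5],[6.2,-0.8,0.5]], "turn": [[-0.004,-0.01,0],[-0.004,-0.01,0],[-0.004,-0.01,0],[-0.004,-0.01,0]]}}

```text
time_s: 7.82
position: [0.458, -0.3826, 0.0616]
tcp_rot: [[-0.012, -0.992, 0.126], [0.004, 0.126, 0.992], [-1.0, 0.012, 0.002]]
force: [-13.5, -4.2, 3.9]
opening: 0.009
```

Emit:
{"op": "send_rows", "data": {"fingers": [0,0,0,0], "dp": [[5.8,-0.7,0.5],[6.2,-0.7,0.5],[6.6,-0.8,0.5],[6.6,-0.8,0.5]], "turn": [[-0.002,-0.012,-0.004],[-0.002,-0.012,-0.004],[-0.002,-0.012,-0.004],[-0.002,-0.012,-0.004]]}}

```text
time_s: 8.15
position: [0.4591, -0.3829, 0.0615]
tcp_rot: [[-0.01, -0.992, 0.127], [0.005, 0.127, 0.992], [-1.0, 0.011, 0.004]]
force: [-14.2, -3.5, 4.5]
opening: 0.003
```

Emit:
{"op": "send_rows", "data": {"fingers": [0,0,0,0], "dp": [[5.9,-0.7,0.5],[6.4,-0.8,0.5],[6.8,-0.8,0.5],[7.2,-0.9,0.5]], "turn": [[-0.003,-0.011,-0.004],[-0.003,-0.011,-0.004],[-0.003,-0.011,-0.004],[-0.003,-0.011,-0.004]]}}

```text
time_s: 8.48
position: [0.4607, -0.3833, 0.0615]
tcp_rot: [[-0.01, -0.992, 0.129], [0.005, 0.129, 0.992], [-1.0, 0.011, 0.004]]
force: [-13.6, -3.5, 4.7]
opening: 0.005
```

Emit:
{"op": "send_rows", "data": {"fingers": [0,0,0], "dp": [[5.6,-0.7,0.5],[6,-0.8,0.5],[6.4,-0.8,0.5]], "turn": [[-0.003,-0.011,-0.003],[-0.003,-0.011,-0.003],[-0.003,-0.011,-0.003]]}}

```text
time_s: 8.73
position: [0.4615, -0.3835, 0.0615]
tcp_rot: [[-0.01, -0.992, 0.129], [0.006, 0.129, 0.992], [-1.0, 0.011, 0.004]]
force: [-14.6, -3.2, 5.2]
opening: 0.006
```

Emit:
{"op": "send_rows", "data": {"fingers": [0,0], "dp": [[5.8,-0.7,0.5],[6.3,-0.8,0.5]], "turn": [[-0.003,-0.011,-0.003],[-0.003,-0.011,-0.003]]}}

```text
time_s: 8.9
position: [0.4624, -0.3837, 0.0615]
tcp_rot: [[-0.01, -0.991, 0.13], [0.006, 0.13, 0.992], [-1.0, 0.011, 0.005]]
force: [-13.1, -2.3, 3.7]
opening: 0.005
```

Emit:
{"op": "send_rows", "data": {"fingers": [0], "dp": [[5.6,-0.7,0.5]], "turn": [[-0.003,-0.011,-0.003]]}}

```text
time_s: 8.98
position: [0.4641, -0.3839, 0.0615]
tcp_rot: [[-0.006, -0.991, 0.132], [0.006, 0.132, 0.991], [-1.0, 0.006, 0.005]]
force: [-8.8, -1.2, 2.1]
opening: 0.003
```

Emit:
{"op": "send_rows", "data": {"fingers": [0], "dp": [[3.2,-0.4,0.3]], "turn": [[-0.003,-0.007,-0.001]]}}

```text
time_s: 9.07
position: [0.464, -0.3839, 0.0614]
tcp_rot: [[-0.005, -0.991, 0.132], [0.005, 0.132, 0.991], [-1.0, 0.006, 0.004]]
force: [-7.5, -1.2, 3.1]
opening: 0.007
```

```bash
python3 - <<'E'
from rig import bot
from h import *
np.set_printoptions(precision=5,suppress=True)
for i in range(8):
    c=bot.capture("side");s=bot.read_state();print(s["time_s"],s["position"],s["force"])
crop(c,230,220,310,345,4.5,"pics/cs3.png")
E
```

```text
9.1167 [ 0.46409 -0.38388  0.06147] [-7.9677  -1.43841  2.42194]
9.1667 [ 0.46408 -0.38387  0.06145] [-9.53423 -0.97074  1.81913]
9.2167 [ 0.46409 -0.38391  0.06148] [-8.10392 -1.61635  1.93014]
9.2667 [ 0.4641  -0.38391  0.06148] [-10.03353  -2.17671   2.15456]
9.3167 [ 0.46411 -0.38388  0.06148] [-9.27055 -1.64724  4.17062]
9.3667 [ 0.46407 -0.38388  0.06148] [-8.87885 -2.65456  1.74363]
9.4167 [ 0.46408 -0.38391  0.06148] [-9.1547  -2.51485  2.3499 ]
9.4667 [ 0.46407 -0.38389  0.06146] [-9.11004 -1.66644  2.52379]
```

View pics/cs3.png

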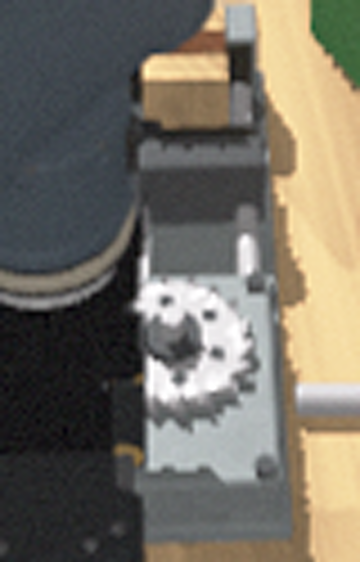

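Emit:
{"op": "send_rows", "data": {"fingers": [0], "dp": [[2.7,-0.3,0.3]], "turn": [[-0.003,-0.005,-0.001]]}}

```text
time_s: 9.55
position: [0.464, -0.3839, 0.0615]
tcp_rot: [[-0.005, -0.991, 0.132], [0.004, 0.132, 0.991], [-1.0, 0.006, 0.003]]
force: [-7.3, -2.1, 2.6]
opening: 0.009
```

```bash
python3 - <<'E'
from rig import bot
from h import *
np.set_printoptions(precision=5,suppress=True)
for i in range(10):
    c=bot.capture("side");s=bot.read_state();print(s["time_s"],s["position"],s["force"])
crop(c,230,220,310,345,4.5,"pics/cs4.png")
E
```

```text
9.6 [ 0.46401 -0.38389  0.06149] [-8.5032  -1.86402  0.68169]
9.65 [ 0.46401 -0.38391  0.06148] [-8.12407 -1.97226  1.95738]
9.7 [ 0.46404 -0.38391  0.06149] [-7.69405 -1.50067  2.34948]
9.75 [ 0.46402 -0.38388  0.06145] [-7.13597 -1.70526  1.94573]
9.8 [ 0.46403 -0.38389  0.06148] [-7.62568 -0.47504  2.52748]
9.85 [ 0.46404 -0.38394  0.0615 ] [-8.31297 -0.99723  1.9498 ]
9.9 [ 0.46403 -0.38392  0.06148] [-7.44934 -1.77281  1.95533]
9.95 [ 0.46402 -0.3839   0.06147] [-7.2698  -1.8852   1.62625]
10.0 [ 0.46404 -0.38392  0.06151] [-8.26092 -1.72873  1.92659]
10.05 [ 0.46404 -0.3839   0.06148] [-8.04469 -1.8331   2.54677]
```

View pics/cs4.png

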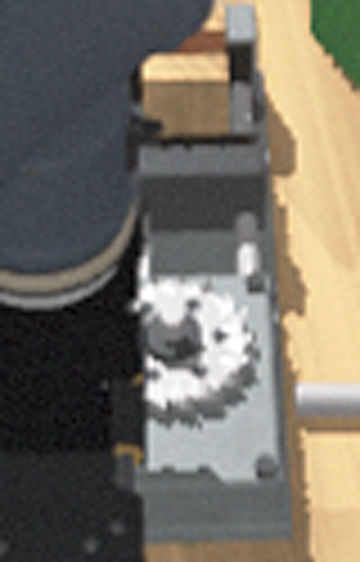

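The push is holding at about 7.8 N. The jaw's front edge has shifted in crop cs4 (y about 140→145) and the wheel has turned. I'll hold the same target and watch until the jaw stops.

```bash
python3 - <<'E'
from rig import bot
from h import *
np.set_printoptions(precision=5,suppress=True)
p=None
for i in range(44):
    c=bot.capture("side");s=bot.read_state()
    if i%4==0:
        g=c["img"][240:340,262:290].astype(float)
        print(round(s["time_s"],2),s["position"],s["force"], None if p is None else round(np.abs(g-p).mean(),2));p=g
    if np.hypot(*s["force"][:2])>10.5 or abs(s["force"][0])<5.2: print("warn",s["force"])
pickle.dump(c,open("side5.pkl","wb"))
crop(c,230,220,310,345,4.5,"pics/cs5.png")
E
```

```text
10.1 [ 0.46403 -0.38393  0.0615 ] [-8.05193 -0.83817  2.44517] None
10.3 [ 0.46403 -0.38391  0.06148] [-8.11208 -1.78779  1.07091] 9.25
10.5 [ 0.46401 -0.38392  0.0615 ] [-8.6749  -1.42129  3.00759] 8.66
10.7 [ 0.46402 -0.38391  0.06148] [-7.19638 -2.12977  2.12041] 8.73
10.9 [ 0.46403 -0.38389  0.06149] [-7.49928 -1.91057  2.64759] 8.92
11.1 [ 0.46403 -0.38391  0.06148] [-7.11492 -2.04572  3.55332] 8.78
11.3 [ 0.46403 -0.38393  0.06149] [-8.06615 -2.26962  2.46174] 8.67
11.5 [ 0.46401 -0.38393  0.06147] [-6.95866 -2.14421  2.11637] 3.33
11.7 [ 0.46403 -0.38391  0.06147] [-7.23401 -1.53141  2.85754] 2.18
11.9 [ 0.46403 -0.38391  0.06149] [-7.24155 -1.22598  1.91612] 2.14
12.1 [ 0.46404 -0.38393  0.06148] [-8.42308 -2.29321  2.1277 ] 2.15
```

View pics/cs5.png

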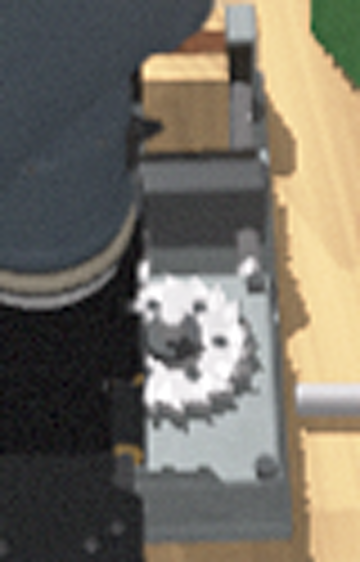

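The jaw stopped moving at about 11.4 s. The light push held through it and for 0.7 s after. I'll back off the peg and raise the arm to look.

Emit:
{"op": "send_rows", "data": {"fingers": [0,0,0,0,0,0,0,0,0,0], "dp": [[-5,0.6,0],[-15,2,0],[-25,3,0],[-30,4,10],[-35,4,40],[-35,4,80],[-35,4,120],[-40,30,140],[-45,60,150],[-45,100,150]], "turn": [[0,0,0],[0,0,0],[0,0,0],[0,0,0],[0,0,0],[0,0,0],[0,0,0],[0,0,0],[0,0,0],[0,0,0]]}}

```text
time_s: 13.08
position: [0.4203, -0.2865, 0.2155]
tcp_rot: [[0.002, -0.991, 0.135], [-0.004, 0.135, 0.991], [-1.0, -0.002, -0.004]]
force: [0.9, 0.5, -0.4]
opening: 0.005
```

```bash
python3 - <<'E'
from rig import bot
from h import *
for n in("side","top"):
    c=bot.capture(n);pickle.dump(c,open(f"{n}6.pkl","wb"));cv2.imwrite(f"pics/{n}6.png",c["img"])
a,b=load("side6"),load("top6")
crop(a,225,215,325,345,4.5,"pics/cs6.png")
E
```

```text
(no output)
```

View pics/cs6.png

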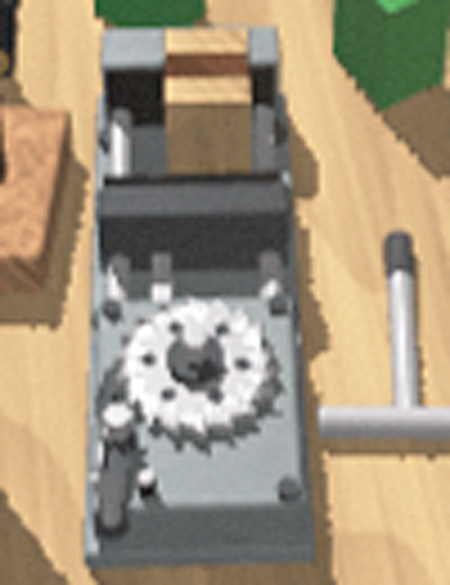

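View pics/top6.png

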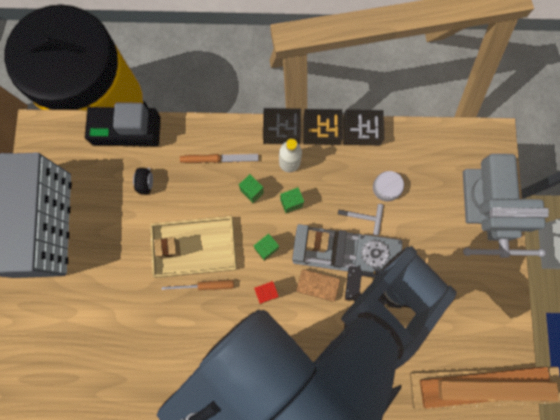

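The jaw is well back (front edge at crop y≈180→212). The block still stands upright against the fixed jaw, with the gap open. Next I'll move over it, turning −89.5° and opening.

Emit:
{"op": "send_rows", "data": {"fingers": [1,1,1,1,1,1,1,1,1,1], "dp": [[10,11,0],[20,22,0],[30,33,0],[40,44,0],[50,55,0],[60,66,0],[70,77,0],[80,88,0],[90,99,0],[100,110,0]], "turn": [[0,0,-0.12],[0,0,-0.24],[0,0,-0.36],[0,0,-0.48],[0,0,-0.6],[0,0,-0.72],[0,0,-0.84],[0,0,-0.96],[0,0,-1.08],[0,0,-1.2]]}}

```text
time_s: 14.02
position: [0.5179, -0.1676, 0.2132]
tcp_rot: [[0.006, -0.233, 0.972], [0.008, 0.972, 0.233], [-1.0, 0.007, 0.008]]
force: [-0.1, -0.3, -0.3]
opening: 0.684
```

```bash
python3 - <<'E'
from h import *
np.set_printoptions(precision=4,suppress=True)
for nm in("top6","side6","top0","side0"):
    C=cloud(load(nm));k0=(C[...,0]>.5)&(C[...,0]<.6)&(C[...,1]>-.2)&(C[...,1]<-.09)&(C[...,2]>.085)&(C[...,2]<.1)
    print(nm,k0.sum(),cv2.minAreaRect(C[k0][:,:2].astype(np.float32)),np.median(C[k0],0))
for nm in("top0","side0"):
    C=cloud(load(nm));m=(C[...,0]>.42)&(C[...,0]<.66)&(C[...,1]>.05)&(C[...,1]<.34)
    for lo,hi in((.025,.04),(.075,.1)):
        k=m&(C[...,2]>lo)&(C[...,2]<hi);print(nm,"tray/sister",k.sum(),cv2.minAreaRect(C[k][:,:2].astype(np.float32)),np.median(C[k][:,2]))
# tray floor/walls by colour in top
t=load("top0");h=cv2.cvtColor(t["img"],cv2.COLOR_BGR2HSV);print(h[246,210],h[246,100],h[230,200])
T=lambda x,y,z:plane(t,(x+.5)/6-.5+140,(y+.5)/6-.5+205,z)
L=[T(68,118,.032),T(553,68,.032),T(578,388,.032),T(85,432,.032)];print(np.array(L),np.mean(L,0))
s=load("side0");crop(s,205,125,295,205,8,"pics/tr.png")
E
```

```text
top6 337 ((0.5515139102935791, -0.13973037898540497), (0.053724873811006546, 0.045231375843286514), 82.8975601196289) [ 0.5515 -0.1401  0.0926]
side6 343 ((0.556613564491272, -0.1409168541431427), (0.05913159251213074, 0.04335742071270943), 82.1310806274414) [ 0.5555 -0.1438  0.0936]
top0 340 ((0.5520250797271729, -0.13981573283672333), (0.05413229018449783, 0.04567800834774971), 83.01226806640625) [ 0.5514 -0.1402  0.0928]
side0 346 ((0.5566813945770264, -0.14018669724464417), (0.05724169686436653, 0.04337503761053085), 82.04915618896484) [ 0.5557 -0.1443  0.0934]
top0 tray/sister 669 ((0.5140379071235657, 0.2022404670715332), (0.1966940313577652, 0.2310703843832016), 6.150156021118164) 0.030218239902689126
top0 tray/sister 356 ((0.5288878679275513, 0.27012038230895996), (0.04594381898641586, 0.055495068430900574), 9.176633834838867) 0.08462950195886809
side0 tray/sister 537 ((0.519321084022522, 0.20303204655647278), (0.1958346962928772, 0.2376440018415451), 6.337084770202637) 0.03050950037944844
side0 tray/sister 200 ((0.5332862138748169, 0.2711164951324463), (0.045337431132793427, 0.0595012903213501), 9.885772705078125) 0.08539899281422059
[ 20 109 216] [ 19 118  91] [ 20 105 200]
[[0.5973 0.3231 0.032 ]
 [0.6247 0.0976 0.032 ]
 [0.475  0.0813 0.032 ]
 [0.4517 0.3061 0.032 ]] [0.5372 0.202  0.032 ]
```

View pics/tr.png

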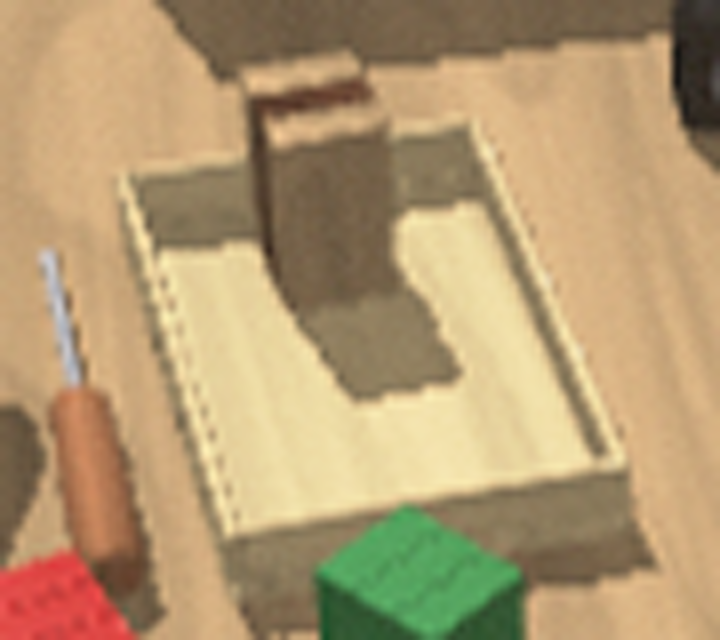

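Emit:
{"op": "send_rows", "data": {"fingers": [1,1,1,1,1,1,1,1], "dp": [[12,9,0],[24,18,0],[36,27,0],[36,27,0],[36,27,-30],[36,27,-60],[36,27,-90],[36,27,-90]], "turn": [[0,0,-0.12],[0,0,-0.24],[0,0,-0.36],[0,0,-0.363],[0,0,-0.363],[0,0,-0.363],[0,0,-0.363],[0,0,-0.363]]}}

```text
time_s: 14.68
position: [0.5497, -0.1395, 0.1184]
tcp_rot: [[-0.002, 0.126, 0.992], [0.01, 0.992, -0.126], [-1.0, 0.01, -0.003]]
force: [-0.6, 0.3, 0.6]
opening: 1.001
```

```bash
python3 - <<'E'
from rig import bot
from h import *
c=bot.capture("side");b=bot.capture("top");s=bot.read_state();print(s["time_s"],s["position"],s["tcp_rot"],s["opening"])
crop(c,220,160,320,260,6,"pics/cs7.png");crop(b,270,200,370,300,6,"pics/ct7.png")
E
```

```text
14.7833 [ 0.55318032 -0.14093617  0.12293184] [[ 0.0065678   0.12649778  0.99194515]
 [ 0.00642767  0.99194071 -0.12653977]
 [-0.99995777  0.00720698  0.00570178]] 0.9986328135267466
```

View pics/cs7.png

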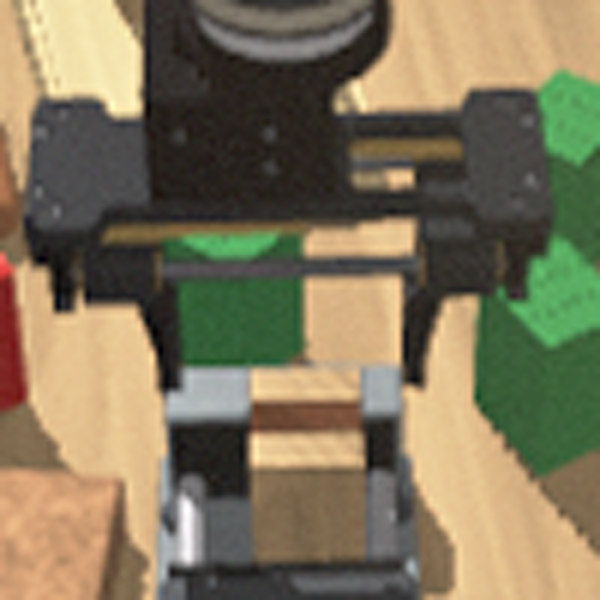

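View pics/ct7.png

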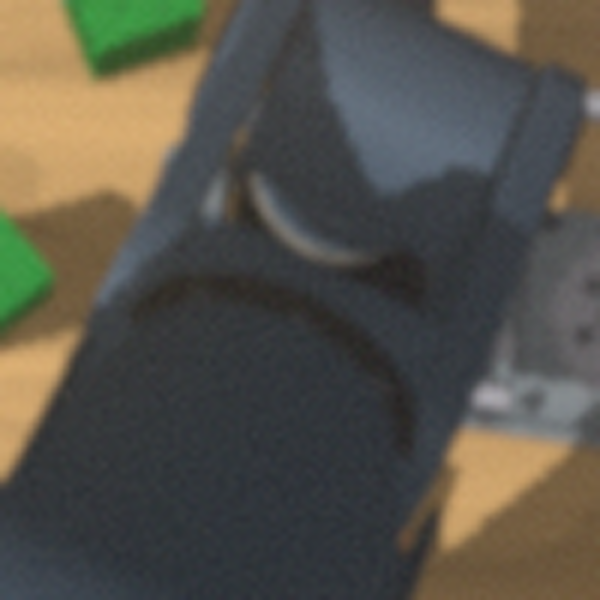

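Emit:
{"op": "send_rows", "data": {"fingers": [1,1,1,1,1,1,1], "dp": [[2,0.5,-15],[2,0.5,-30],[2,0.5,-45],[2,0.5,-60],[2,0.5,-68],[2,0.5,-68],[2,0.5,-68]], "turn": [[-0.006,0.006,0],[-0.006,0.006,0],[-0.006,0.006,0],[-0.006,0.006,0],[-0.006,0.006,0],[-0.006,0.006,0],[-0.006,0.006,0]]}}

```text
time_s: 15.37
position: [0.556, -0.141, 0.0562]
tcp_rot: [[0.002, 0.126, 0.992], [-0.0, 0.992, -0.126], [-1.0, -0.0, 0.003]]
force: [0.3, -0.2, 0.4]
opening: 1.0
```

Emit:
{"op": "send_rows", "data": {"fingers": [0.9,0.8,0.7,0.65,0.6,0.55,0.5,0.4,0.3,0.3], "dp": [[0,0,0],[0,0,0],[0,0,0],[0,0,0],[0,0,0],[0,0,0],[0,0,0],[0,0,0],[0,0,0],[0,0,0]], "turn": [[0,0,0],[0,0,0],[0,0,0],[0,0,0],[0,0,0],[0,0,0],[0,0,0],[0,0,0],[0,0,0],[0,0,0]]}}

```text
time_s: 16.2
position: [0.5558, -0.1409, 0.0562]
tcp_rot: [[0.002, 0.126, 0.992], [-0.0, 0.992, -0.126], [-1.0, -0.0, 0.002]]
force: [0.5, -0.0, 0.9]
opening: 0.512
```

Emit:
{"op": "send_rows", "data": {"fingers": [0.3,0.3,0.3,0.3,0.3,0.3], "dp": [[0,0,2],[0,-1,5],[0,-3,10],[0,-5,16],[0,-5,22],[0,-5,22]], "turn": [[0,0,0],[0,0,0],[0,0,0],[0,0,0],[0,0,0],[0,0,0]]}}

```text
time_s: 16.7
position: [0.5569, -0.1466, 0.0798]
tcp_rot: [[0.005, 0.127, 0.992], [-0.002, 0.992, -0.126], [-1.0, -0.001, 0.005]]
force: [0.2, -0.5, -0.4]
opening: 0.518
```

```bash
python3 - <<'E'
from rig import bot
from h import *
c=bot.capture("side");s=bot.read_state();print(s["time_s"],s["position"],s["force"],s["opening"])
crop(c,220,160,320,260,6,"pics/cs8.png")
E
```

```text
16.75 [ 0.55654606 -0.14638205  0.07924571] [ 0.80586473 -0.08901182 -1.29106122] 0.5170625706911237
```

View pics/cs8.png

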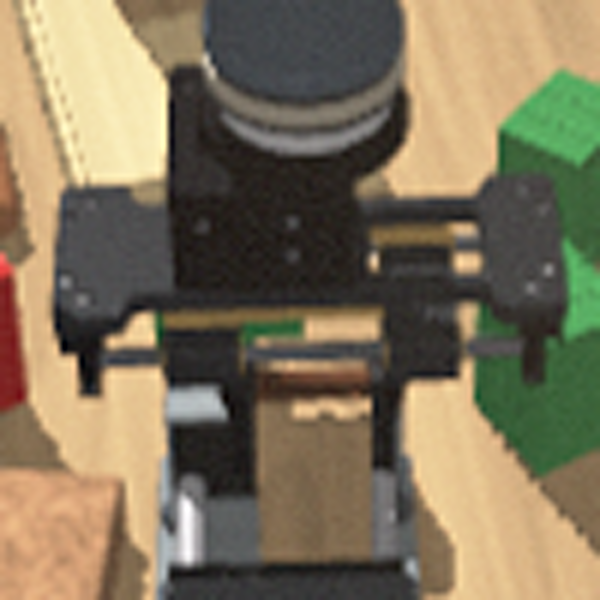

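Emit:
{"op": "send_rows", "data": {"fingers": [0.3,0.3,0.3,0.3,0.3,0.3,0.3,0.3,0.3,0.3], "dp": [[0,0,25],[0,0,50],[0,0,80],[0,10,105],[-1,35,115],[-2,65,115],[-4,95,115],[-5,125,115],[-6,155,115],[-7,185,115]], "turn": [[0,0,0],[0,0,0],[0,0,0],[0,0,0.03],[0,0,0.06],[0,0,0.09],[0,0,0.12],[0,0,0.15],[0,0,0.18],[0,0,0.21]]}}

```text
time_s: 17.58
position: [0.5489, 0.0401, 0.1943]
tcp_rot: [[0.004, -0.084, 0.996], [-0.0, 0.996, 0.084], [-1.0, -0.001, 0.004]]
force: [0.5, -0.6, -1.1]
opening: 0.516
```

Emit:
{"op": "send_rows", "data": {"fingers": [0.3,0.3,0.3,0.3,0.3,0.3,0.3,0.3,0.3,0.3], "dp": [[-1,30,0],[-2,60,0],[-3,85,0],[-4,105,0],[-4,111,0],[-4,111,-20],[-4,111,-45],[-4,111,-70],[-4,111,-95],[-4,111,-110]], "turn": [[0,0,0.01],[0,0,0.02],[0,0,0.026],[0,0,0.026],[0,0,0.026],[0,0,0.026],[0,0,0.026],[0,0,0.026],[0,0,0.026],[0,0,0.026]]}}

```text
time_s: 18.42
position: [0.5435, 0.1502, 0.0819]
tcp_rot: [[0.0, -0.11, 0.994], [-0.001, 0.994, 0.11], [-1.0, -0.001, 0.0]]
force: [-0.4, -0.3, -1.2]
opening: 0.513
```

```bash
python3 - <<'E'
from rig import bot
from h import *
c=bot.capture("side");b=bot.capture("top");s=bot.read_state();print(s["time_s"],s["position"],s["tcp_rot"],s["force"],s["opening"])
crop(c,195,110,305,210,7,"pics/cs9.png");crop(b,140,190,250,300,5,"pics/ct9.png")
E
```

```text
18.5167 [0.54258457 0.15009021 0.08149738] [[-2.94259577e-03 -1.09727716e-01  9.93957328e-01]
 [-9.95898368e-04  9.93961460e-01  1.09725224e-01]
 [-9.99995175e-01 -6.67003499e-04 -3.03410444e-03]] [-0.10002116 -0.07692366 -0.84360341] 0.5140230380224119
```

View pics/cs9.png

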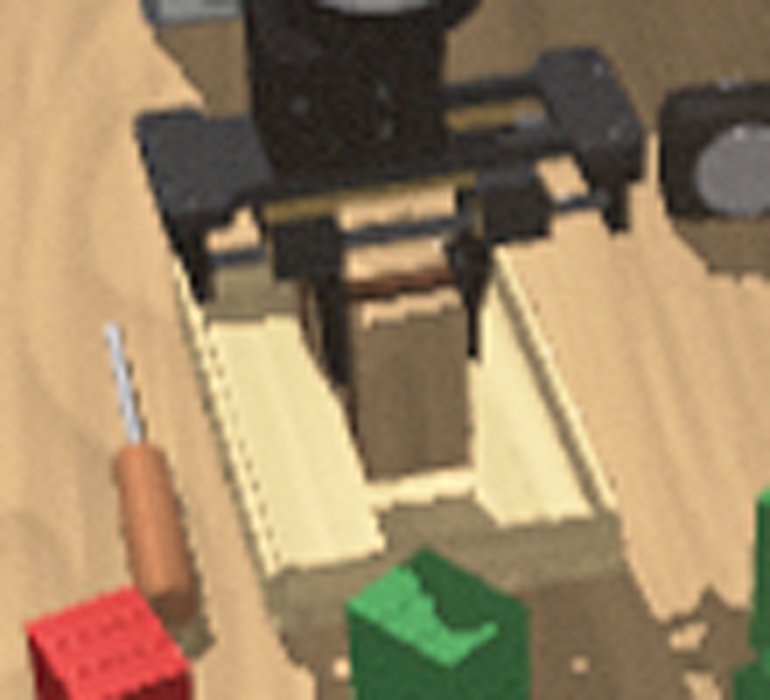

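View pics/ct9.png

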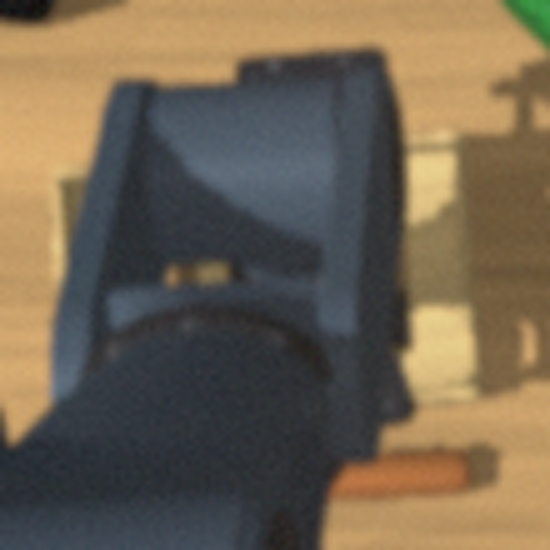

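Emit:
{"op": "send_rows", "data": {"fingers": [0.3,0.3,0.3,0.3,0.3,0.3,0.3], "dp": [[2,0.5,-8],[2,0.5,-15],[2,0.5,-21],[2,0.5,-26],[2,0.5,-29],[2,0.5,-29],[2,0.5,-29]], "turn": [[0,-0.003,0],[0,-0.003,0],[0,-0.003,0],[0,-0.003,0],[0,-0.003,0],[0,-0.003,0],[0,-0.003,0]]}}

```text
time_s: 19.1
position: [0.5447, 0.1506, 0.0526]
tcp_rot: [[0.0, -0.11, 0.994], [-0.001, 0.994, 0.11], [-1.0, -0.001, 0.0]]
force: [0.0, -0.7, -1.4]
opening: 0.514
```

Emit:
{"op": "send_rows", "data": {"fingers": [0.3,0.3,0.3,0.3,0.3,0.3], "dp": [[0,0,-0.8],[0,0,-1.6],[0,0,-2.4],[0,0,-3.2],[0,0,-3.5],[0,0,-3.5]], "turn": [[0,0,0],[0,0,0],[0,0,0],[0,0,0],[0,0,0],[0,0,0]]}}

```text
time_s: 19.6
position: [0.5447, 0.1506, 0.0491]
tcp_rot: [[0.0, -0.11, 0.994], [-0.001, 0.994, 0.11], [-1.0, -0.001, 0.0]]
force: [-0.2, 0.5, -1.9]
opening: 0.514
```

Emit:
{"op": "send_rows", "data": {"fingers": [0.3,0.3,0.3,0.3], "dp": [[0,0,-0.5],[0,0,-1],[0,0,-1.2],[0,0,-1.2]], "turn": [[0,0,0],[0,0,0],[0,0,0],[0,0,0]]}}

```text
time_s: 19.93
position: [0.5447, 0.1506, 0.0482]
tcp_rot: [[0.0, -0.11, 0.994], [-0.001, 0.994, 0.11], [-1.0, -0.001, 0.0]]
force: [-0.2, -0.2, 2.8]
opening: 0.515
```

Contact came at z = 0.0482, as predicted, with a light force. Opening now.

Emit:
{"op": "send_rows", "data": {"fingers": [0.52,0.54,0.58,0.65,0.72,0.8,0.85,0.85], "dp": [[0,0,0],[0,0,0],[0,0,0],[0,0,0],[0,0,0],[0,0,0],[0,0,0],[0,0,0]], "turn": [[0,0,0],[0,0,0],[0,0,0],[0,0,0],[0,0,0],[0,0,0],[0,0,0],[0,0,0]]}}

```text
time_s: 20.6
position: [0.5447, 0.1506, 0.0482]
tcp_rot: [[0.0, -0.11, 0.994], [-0.001, 0.994, 0.11], [-1.0, -0.001, 0.0]]
force: [-0.6, 0.5, -0.0]
opening: 0.82
```

Emit:
{"op": "send_rows", "data": {"fingers": [0.85,0.85,0.85,0.85,0.85,0.85,0.85,0.85], "dp": [[0,0,10],[0,0,25],[0,0,45],[0,0,70],[0,0,100],[0,0,130],[0,0,160],[0,0,180]], "turn": [[0,0,0],[0,0,0],[0,0,0],[0,0,0],[0,0,0],[0,0,0],[0,0,0],[0,0,0]]}}

```text
time_s: 21.27
position: [0.5456, 0.1508, 0.2321]
tcp_rot: [[0.005, -0.11, 0.994], [-0.001, 0.994, 0.11], [-1.0, -0.001, 0.005]]
force: [0.8, 0.2, -0.1]
opening: 0.849
```

Emit:
{"op": "send_rows", "data": {"fingers": [0.85,0.85,0.85,0.85,0.85,0.85], "dp": [[-25,-35,0],[-50,-70,0],[-75,-105,0],[-90,-140,0],[-100,-170,0],[-100,-170,0]], "turn": [[0,0,0],[0,0,0],[0,0,0],[0,0,0],[0,0,0],[0,0,0]]}}

```text
time_s: 21.77
position: [0.4437, -0.0232, 0.2329]
tcp_rot: [[0.005, -0.105, 0.994], [-0.003, 0.994, 0.105], [-1.0, -0.003, 0.004]]
force: [1.3, 1.1, 1.1]
opening: 0.851
```

```bash
python3 - <<'E'
from rig import bot
from h import *
for n in("side","top"):
    c=bot.capture(n);pickle.dump(c,open(n+"9.pkl","wb"));cv2.imwrite(f"pics/{n}9.png",c["img"])
    C=cloud(c);m=(C[...,0]>.48)&(C[...,0]<.6)&(C[...,1]>.1)&(C[...,1]<.33)&(C[...,2]>.078)&(C[...,2]<.095)
    for lo,hi in((.1,.2),(.22,.33)):
        k=m&(C[...,1]>lo)&(C[...,1]<hi)
        if k.sum()>5: print(n,k.sum(),cv2.minAreaRect(C[k][:,:2].astype(np.float32)),np.median(C[k][:,2]))
s=bot.read_state();print(s["time_s"],s["position"],s["force"])
E
```

```text
side 218 ((0.5461775064468384, 0.1509931981563568), (0.04548195004463196, 0.05792250111699104), 7.327796459197998) 0.08552628355221287
side 133 ((0.5334824323654175, 0.26948806643486023), (0.04463162273168564, 0.05706263706088066), 9.168442726135254) 0.08546824174112755
top 342 ((0.5417903065681458, 0.15136262774467468), (0.04625626653432846, 0.054532844573259354), 6.647170066833496) 0.08486083827142443
top 349 ((0.529095470905304, 0.2699660062789917), (0.04549659788608551, 0.05471614748239517), 8.35062313079834) 0.08485788339096989
21.8667 [ 0.44549245 -0.02016233  0.23285734] [-0.09476866  0.7162571   0.78866959]
```

View pics/side9.png

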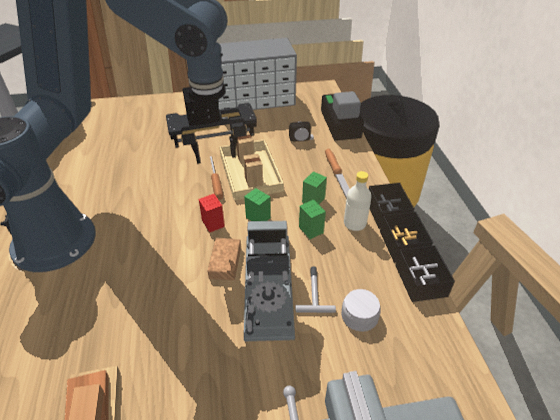

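View pics/top9.png

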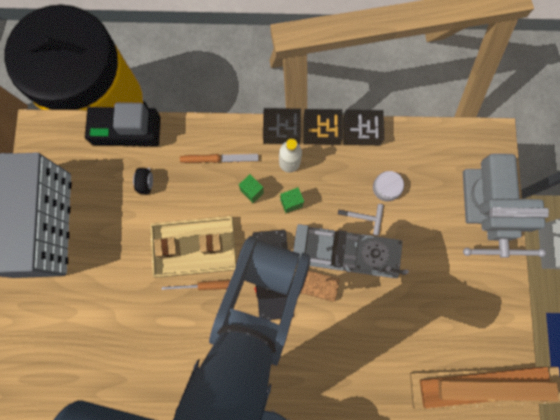

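Both views show the blank standing upright in the free half (top pixel (213,243), top face at z≈0.085). The sister at (168,246) has not moved, the clamp is open, and nothing else has shifted. Handing in.

```bash
python3 -c "
from rig import bot
for i in range(4): bot.capture('side')
print(bot.hand_in(), bot.read_state()['time_s'])"
```

```text
the job is handed in; nothing more can be done
the job is handed in; nothing more can be done
```

The blank is out of the clamp and standing upright in the free half of the tray. I handed in about 22 s into the 70 s allowed.

- **Pawl:** I pushed the peg over with the closed fingers. Readings between moves peaked at about 15 N, against the 24 N limit. It gave way at about 7 mm.
- **Hold:** I eased off straight away. The push rose to about 9 N for the first half second, with one reading at about 10.3 N, just over the 10 N leaning limit. I then trimmed it to about 8 N, where it stayed until the jaw stopped and for 0.7 s after.
- **Blank:** I gripped it by its x sides, and the lift showed no drag force. It touched the tray floor at the predicted height with about 3–4 N.
- **Last checks:** Both cameras put the blank within about 4 mm of the free half's centre, with its top face level with the sister's. The sister and everything else visible look unmoved. The arm partly hid the near green cube, the red cube and the cork block in the top view, but the side view showed all three in place.
- **Disagreement:** The two cameras differ by about 4–5 mm in x. I used the average, and the grip and floor contact agreed with it.
- **Not measured exactly:** I took "jaw fully back" from its motion stopping and a rough image estimate of about 22 mm, not a direct reading of 24 mm.

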